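# Point out the two faults on the beacon rack

## Task

Show the watching radio operator the two faults on the beacon rack: point at the empty chrome spring clip by bringing the fingertips about 2 cm straight above the middle of its ring, and stay there for two seconds, then point in the same way at the worn-down rubber foot cap (the shorter of the two) for two seconds. Do not point at the filled clip or the taller cap, and touch and move nothing. Finish with the fingertips raised higher than everything standing on the rack.

Things in the scene. Friction and masses are not known exactly. Their poses are not given: they have to be found in the camera images.
- empty_clip_top (a point): Centre of the upper rim of the empty chrome spring clip, 50 mm above the shelf. The clip is a fixed C-shaped steel strip standing on a teak batten (70 x 260 mm, 15 mm high); the ring is 34 mm across outside, 28 mm inside, rim level, open at its side towards the robot. The batten may be turned about the vertical by up to 0.3 rad. z is up.
- whip_base_top (a point): Top centre of the grey antenna whip base, 90 mm above the shelf: a round upright piece 75 mm tall, 25 mm thick at the foot, narrowing to an 8 mm brass stud. It stands loosely in the other, identical spring clip on the same batten, 160 mm from the empty clip. Which of the two is left and which right varies. z is up.
- worn_cap_top (a point): Centre of the upper rim of the worn-down black rubber foot cap: an open cup lying loose on the shelf, mouth up, 20 mm tall, 42 mm across its foot flange, 35 mm across the rim. This point is 20 mm above the shelf. z is up.
- tall_cap_top (a point): Centre of the upper rim of the other, good rubber foot cap: same material and widths but 42 mm tall, loose on the shelf, mouth up, at least 110 mm from the worn one. This point is 42 mm above the shelf. Which cap is left and which right varies. z is up.
- battery_tube: Green anodized battery tube standing loose on the shelf, 30 mm in diameter, 78 mm tall; origin at the centre of its underside.
- tent_peg: Steel tent peg of angle section lying loose on the shelf, 190 mm long (along its x), 14 mm high; origin at its middle, on the shelf.

How it is judged:
By the outcome, as a careful person would: the job done as asked, in the order asked, and still so for the second after the job is handed in, with the robot touching nothing.
It also fails if it takes over 48 s, if anything falls off the work surface, if the arm or the gripper's body presses on something with over 40 N, if the wrist force passes 120 N, or if a joint passes its speed limit or range.

## Robot

A 7-joint arm with a two-finger parallel gripper is mounted at the origin on the work surface. World frame = base frame: x ahead of the robot, y to its left, z up, the work surface at z = 0. Lengths are in m, angles in rad, forces in N, time in s.
With the tool pointing down it reaches from about 0.425 to 0.925 m from the base axis. Payload 6.8 kg.
Tool frame: the origin (TCP) lies between the finger pads; the fingertips stand 17 mm ahead of it and the grasp point (between the pads) lies 2 mm behind it; x points along the fingers, y is the direction in which the jaws open and shut, and the axes are right-handed (so a half turn about x gives the same grasp; the last joint's range is limited). The gripper opens to 85 mm and grips with 20 to 120 N. Pads are 22 mm wide; open, the fingers measure 114 mm over their backs; the gripper's body (76 mm by 85 mm) begins 54 mm behind the grasp point. The pads swing forward as they close: fully open they stand 13 mm farther back than shut.
Start: joints at [1.119, 0.477, 0.022, 1.555, -0.011, 1.109, -0.083], TCP at [0.228, -0.636, 0.248] pointing down, gripper open.
Joint ranges: [-2.96, 2.96], [-0.34, 2.1], [-1.41, 1.46], [0.24, 2.44], [-1.37, 4.51], [0.17, 1.92], [-2.96, 2.96]. Speed limits (rad/s): [2.39, 2.39, 3.14, 3.14, 3.14, 3.14, 3.14].

## Interface

Orientations are given as a rotation vector (axis times angle).
In Python, from bench import r gives the robot as it stands. The module is installed in compiled form; this text tells all that it offers.
- The arm moves only by the tool apply_moves, never from a script. Its argument "increments" is text: rows parted by semicolons, each of 7 numbers parted by spaces: the finger opening in mm, from 0 to 85.4, then the shift along the tool's x, y, z normalised to -1 to 1, where 1 is 100 cm, then the turn, a rotation vector about the tool's x, y, z normalised to -1 to 1, where 1 is 0.12 rad. In form: gripper x y z wx wy wz; .... A call has exactly 8 rows; each row shifts and turns the commanded pose from where the row before left it, along the tool's axes as they then stand; what a row does not reach is not made up. A row lasts 1/10 s, in which the tool goes at most 50 mm and 8.59 degrees, less where a joint would pass 70% of its speed; a pose out of reach is approached as far as the arm can. A call with a number of a shift or a turn outside -1 to 1 is refused whole. A call with a gripper value outside its range is refused whole. The fingers move at their own pace and stop on an object; "squeeze" is the grip in N (left out, the last holds). Time passes only in rows, so rows that do not move let the fingers close, or fill a call up. It gives the time, the measured TCP pose, the force and the opening at its end, in the units of the state.
- r.get_obs(): the state, without advancing time (a new reading comes with each control period).
- r.grab_frame(name): name is "scene" or "side" or "wrist"; returns a dict with "color" (400x640x3 uint8, blue, green, red), "fx", "fy", "cx", "cy" (pixels), "k1" (the pictures are not rectified: a ray, as slopes to the right and down, at radius r is drawn at 1 + k1 r^2 times it, then the intrinsics apply), "origin" and "orientation" of the camera in the world. Camera axes: x right, y up, looking along -z (the intrinsics and any distortion apply to the point x, -y, -z); pixel columns grow to the right and rows downward; lengths in m; the calibration is good to about 2 mm. A picture is of the moment at which its call begins. There is no depth.
- r.hand_in(): hands the job in, once; it reports no verdict.
The state is a dict: "clock": time; "joints": joint angles; "qvel": joint speeds; "tau": joint torques, N m; "tcp_pos": TCP position; "orientation": TCP orientation; "contact_force": force on the tool from outside, world axes, zero at the start; "moment": the same for the moment, N m; "grip_width": finger opening in m.
Only numpy, scipy, OpenCV 4.12 (cv2) and the standard library are available. Lean on these libraries where they do the work, as an engineer would, in place of code of your own. Each camera call takes 0.05 s, during which the arm holds its last target. There are 200 camera calls.

## Working session

There is one attempt and no reset: what is moved stays moved. The work goes in short steps, Python scripts to look and compute and a tool call to move; the robot and the scene stay as the last step left them, time stands still between calls to the robot, and variables do not carry over. Pictures are saved under pics/ and viewed, about 8 in all and at most 12, crops included, and the job is handed in when it is done.

Besides the shell and the picture viewer there is one more tool, called after ">>>" as name(argument=value, ...) on one line, values as JSON. apply_moves: Moves the arm, as the interface text tells. Scaled input: -1 to 1 covers 100 cm each way for a shift and 0.12 rad each way for a turn. Its arguments: {"type":"object","properties":{"increments":{"type":"string"},"squeeze":{"type":"number"}},"required":["increments"]}

```bash
mkdir -p pics; cat > h.py <<'E'
import numpy as np, cv2
from scipy.spatial.transform import Rotation as R
from bench import r
def rot(o):
    o=np.array(o,float); 
    return o if o.shape==(3,3) else R.from_rotvec(o).as_matrix()
def ray(f,u,v):
    K=np.array([[f['fx'],0,f['cx']],[0,f['fy'],f['cy']],[0,0,1]])
    p=cv2.undistortPoints(np.array([[[u,v]]],float),K,np.array([f['k1'],0,0,0.]))[0,0]
    return np.array(f['origin'],float),rot(f['orientation'])@np.array([p[0],-p[1],-1])
def at_z(f,u,v,z):
    o,d=ray(f,u,v); return o+d*(z-o[2])/d[2]
def proj(f,P):
    c=rot(f['orientation']).T@(np.array(P)-np.array(f['origin'])); x,y=c[0]/-c[2],-c[1]/-c[2]
    s=1+f['k1']*(x*x+y*y); return f['fx']*x*s+f['cx'],f['fy']*y*s+f['cy']
E
python3 - <<'E'
from h import *
import pickle
o=r.get_obs();print({k:np.round(v,3) for k,v in o.items()})
print(rot(o['orientation']).round(3))
D={}
for n in ["scene","side","wrist"]:
    f=r.grab_frame(n);D[n]=f;cv2.imwrite(f'pics/a_{n}.png',f['color']);print(n,{k:np.round(v,3) for k,v in f.items() if k!='color'})
pickle.dump(D,open('a.pkl','wb'))
E
```

```text
{'clock': np.float64(0.0), 'joints': array([ 1.119,  0.478,  0.022,  1.556, -0.012,  1.109, -0.083]), 'qvel': array([ 0.001,  0.   ,  0.   ,  0.004,  0.   ,  0.001, -0.002]), 'tau': array([-1.0000e-03, -5.9645e+01,  1.6080e+00, -2.8121e+01,  1.2000e-02,
        9.0000e-03, -0.0000e+00]), 'tcp_pos': array([ 0.227, -0.635,  0.247]), 'orientation': array([ 2.035,  0.355, -2.036]), 'contact_force': array([-0.1  ,  0.197,  0.625]), 'moment': array([-0.036,  0.007,  0.019]), 'grip_width': np.float64(0.086)}
[[-0.001  0.337 -0.941]
 [ 0.002 -0.941 -0.337]
 [-1.    -0.002  0.   ]]
scene {'fx': np.float64(493.568), 'fy': np.float64(493.568), 'cx': np.float64(324.501), 'cy': np.float64(203.625), 'k1': np.float64(-0.119), 'origin': array([1.424, 0.379, 0.721]), 'orientation': array([0.623, 0.935, 1.808])}
side {'fx': np.float64(420.414), 'fy': np.float64(420.414), 'cx': np.float64(320.098), 'cy': np.float64(201.838), 'k1': np.float64(-0.035), 'origin': array([ 0.276, -0.557,  0.641]), 'orientation': array([ 0.829, -0.211, -0.426])}
wrist {'fx': np.float64(285.277), 'fy': np.float64(285.277), 'cx': np.float64(319.64), 'cy': np.float64(201.475), 'k1': np.float64(0.017), 'origin': array([ 0.305, -0.608,  0.374]), 'orientation': array([-0.283,  0.202, -1.214])}
```

View pics/a_scene.png

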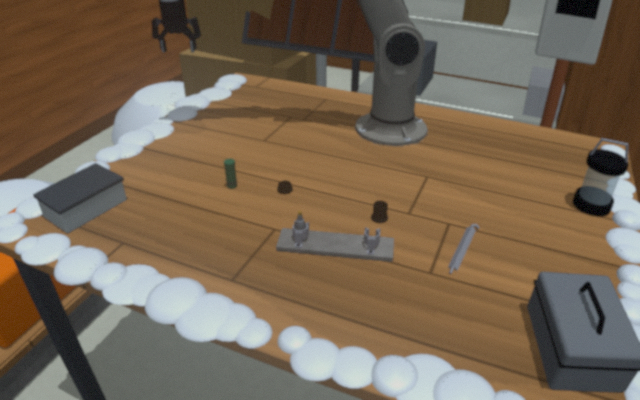

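View pics/a_side.png

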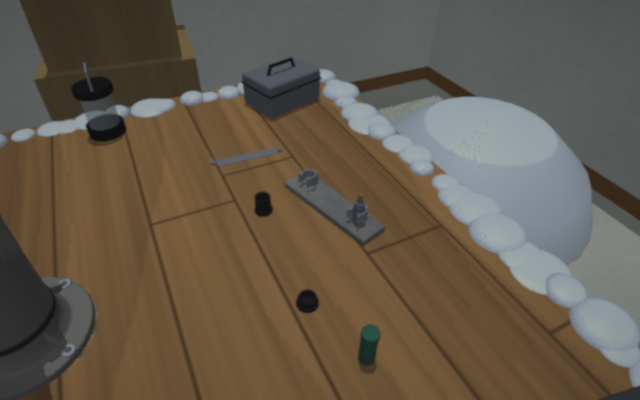

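The scene view shows the empty clip near (372,236), the whip in its clip at (300,228), the worn cap at (285,187) and the tall cap at (380,211). In the side view the same things are at (309,180), (358,212), (307,300) and (263,204). I'll enlarge both targets in both views.

```bash
python3 - <<'E'
from h import *
import pickle
D=pickle.load(open('a.pkl','rb'))
c=lambda n,u,v:cv2.resize(D[n]['color'][v-15:v+15,u-20:u+20],(400,300),interpolation=cv2.INTER_CUBIC)
im=np.vstack([np.hstack([c('scene',372,238),c('scene',285,187)]),np.hstack([c('side',309,180),c('side',307,300)])])
cv2.imwrite('pics/b.png',cv2.convertScaleAbs(im,alpha=1.6))
for n,pts in dict(scene=[(372,232,.05),(285,183,.02),(380,204,.042),(300,214,.09),(230,161,.078)],side=[(309,173,.05),(307,295,.02),(263,197,.042),(360,197,.09),(371,331,.078)]).items():
    for p in pts: print(n,p,at_z(D[n],*p).round(3))
E
```

```text
scene (372, 232, 0.05) [0.601 0.14  0.05 ]
scene (285, 183, 0.02) [ 0.461 -0.148  0.02 ]
scene (380, 204, 0.042) [0.481 0.12  0.042]
scene (300, 214, 0.09) [ 0.654 -0.008  0.09 ]
scene (230, 161, 0.078) [ 0.504 -0.283  0.078]
side (309, 173, 0.05) [0.605 0.14  0.05 ]
side (307, 295, 0.02) [ 0.466 -0.146  0.02 ]
side (263, 197, 0.042) [0.482 0.115 0.042]
side (360, 197, 0.09) [ 0.642 -0.023  0.09 ]
side (371, 331, 0.078) [ 0.507 -0.286  0.078]
```

View pics/b.png

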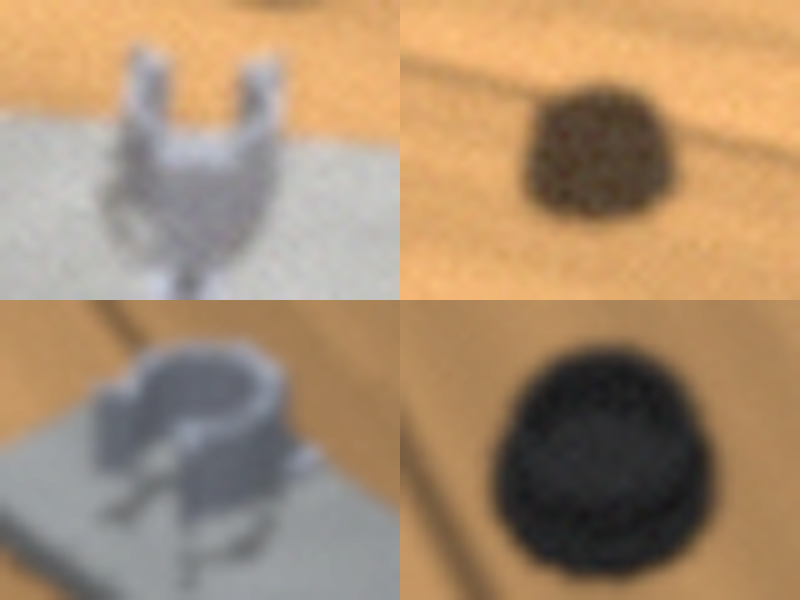

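The enlargement shows the clip's C ring, open towards the robot, and the short cup. I'll fit the ring centres from the rim edges and triangulate them across both views.

```bash
cat >> h.py <<'E'
def go(T,tip=0.017):
    "tool-axes shift (in m = move units) to bring the fingertips to T"
    o=r.get_obs();M=rot(o['orientation']);t=o['tcp_pos']+tip*M[:,0]
    print('clock',o['clock'],'tip',t.round(4),'width',round(float(o['grip_width']),4),'F',np.round(o['contact_force'],1),'shift',(M.T@(np.array(T)-t)).round(4),'xaxis',M[:,0].round(4))
E
python3 - <<'E'
from h import *
import pickle
D=pickle.load(open('a.pkl','rb'))
for nm,z,a,b in [('clip',.05,(372.5,234.3),(310.5,173.5)),('worn',.02,(285,184.2),(307.5,297.3))]:
    o1,d1=ray(D['scene'],*a);o2,d2=ray(D['side'],*b)
    s=np.linalg.lstsq(np.c_[d1,-d2],o2-o1,rcond=None)[0];p,q=o1+s[0]*d1,o2+s[1]*d2
    print(nm,at_z(D['scene'],*a).round(4),at_z(D['side'],*b).round(4),'tri',((p+q)/2).round(4),'gap',np.linalg.norm(p-q).round(4))
go([.607,.138,.22]); go([.463,-.147,.22])
E
```

```text
Traceback (most recent call last):
TypeError: at_z() missing 1 required positional argument: 'z'
```

```bash
python3 - <<'E'
from h import *
import pickle
D=pickle.load(open('a.pkl','rb'))
for nm,z,a,b in [('clip',.05,(372.5,234.3),(310.5,173.5)),('worn',.02,(285,184.2),(307.5,297.3))]:
    o1,d1=ray(D['scene'],*a);o2,d2=ray(D['side'],*b)
    s=np.linalg.lstsq(np.c_[d1,-d2],o2-o1,rcond=None)[0];p,q=o1+s[0]*d1,o2+s[1]*d2
    print(nm,at_z(D['scene'],*a,z).round(4),at_z(D['side'],*b,z).round(4),'tri',((p+q)/2).round(4),'gap',np.linalg.norm(p-q).round(4))
go([.607,.138,.22]); go([.463,-.147,.22])
E
```

```text
clip [0.6086 0.1438 0.05  ] [0.6074 0.1367 0.05  ] tri [0.6081 0.1419 0.0476] gap 0.004
worn [ 0.466  -0.1449  0.02  ] [ 0.4645 -0.151   0.02  ] tri [ 0.4643 -0.1477  0.0175] gap 0.0035
clock 0.15 tip [ 0.2274 -0.6351  0.2305] width 0.0857 F [-0.8  0.7 -0.4] shift [ 0.0113 -0.5998 -0.618 ] xaxis [-6.0e-04  1.3e-03 -1.0e+00]
clock 0.15 tip [ 0.2274 -0.6351  0.2305] width 0.0857 F [-0.8  0.7 -0.4] shift [ 0.011  -0.38   -0.3864] xaxis [-6.0e-04  1.3e-03 -1.0e+00]
```

The two views agree to about 6 mm, and the triangulated heights (47.6 and 17.5 mm) fit the given 50 and 20 mm. I'll close the fingers and travel high to the empty clip.

>>> apply_moves(increments="0 0 -0.01 -0.01 0 0 0; 0 0 -0.02 -0.02 0 0 0; 0 0 -0.025 -0.025 0 0 0; 0 0 -0.025 -0.026 0 0 0; 0 0 -0.025 -0.026 0 0 0; 0 0 -0.025 -0.026 0 0 0; 0 0 -0.025 -0.026 0 0 0; 0 0 -0.025 -0.026 0 0 0", squeeze=20)

```text
clock: 0.95
tcp_pos: [0.3416, -0.4012, 0.2483]
orientation: [2.034, 0.354, -2.034]
contact_force: [0.1, 0.1, -0.0]
grip_width: -0.0002
```

>>> apply_moves(increments="0 0 -0.025 -0.026 0 0 0; 0 0 -0.025 -0.026 0 0 0; 0 0 -0.025 -0.026 0 0 0; 0 0 -0.025 -0.026 0 0 0; 0 0 -0.025 -0.026 0 0 0; 0 0 -0.025 -0.026 0 0 0; 0 0 -0.025 -0.026 0 0 0; 0 0 -0.025 -0.026 0 0 0")

```text
clock: 1.75
tcp_pos: [0.4694, -0.143, 0.2484]
orientation: [2.034, 0.354, -2.034]
contact_force: [0.3, -0.4, -0.4]
grip_width: 0.0006
```

>>> apply_moves(increments="0 0 -0.025 -0.026 0 0 0; 0 0 -0.025 -0.026 0 0 0; 0 0 -0.025 -0.026 0 0 0; 0 0 -0.025 -0.026 0 0 0; 0 0 -0.025 -0.025 0 0 0; 0 0 -0.02 -0.02 0 0 0; 0 0 -0.01 -0.01 0 0 0; 0 0 0 0 0 0 0")

```text
clock: 2.55
tcp_pos: [0.5667, 0.0566, 0.2482]
orientation: [2.033, 0.358, -2.033]
contact_force: [-0.1, -0.1, 0.0]
grip_width: -0.0003
```

```bash
python3 - <<'E'
from h import *
go([.608,.140,.15])
D={n:r.grab_frame(n) for n in ["wrist","scene","side"]}
f=D['wrist'];im=f['color'].copy()
for p in [(.608,.140,.05),(.465,-.148,.02)]: 
    u,v=proj(f,p);print(u,v);cv2.drawMarker(im,(int(u),int(v)),(0,0,255),0,8,1)
cv2.imwrite('pics/c.png',im)
E
```

```text
clock 2.55 tip [0.5667 0.0567 0.2312] width -0.0003 F [-0.1 -0.1  0. ] shift [ 0.0813 -0.0642 -0.0673] xaxis [-2.e-04  8.e-04 -1.e+00]
260.8774186213018 119.45889836018502
428.3978520026751 285.24200913647286
```

View pics/c.png

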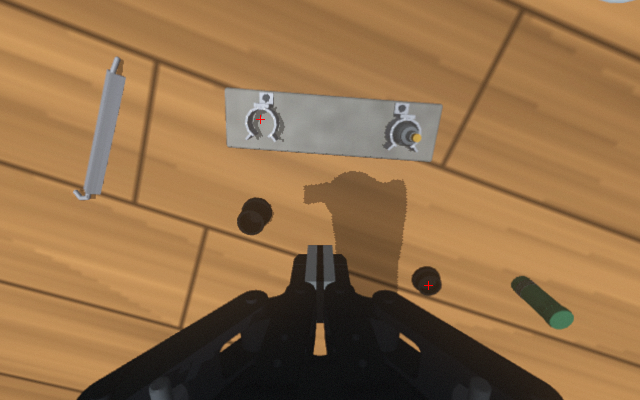

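The wrist view shows the ring at about (261,121), the worn cap at about (427,281), the filled clip at (404,133) and the tall cap at (255,215). My marks fall on the right two things. I'll zoom in to refine them.

```bash
python3 - <<'E'
from h import *
f=r.grab_frame('wrist')
c=lambda u,v:cv2.convertScaleAbs(cv2.resize(f['color'][v-25:v+25,u-25:u+25],(400,400),interpolation=cv2.INTER_CUBIC),alpha=1.5)
a,b=c(261,121),c(427,281)
th=np.linspace(0,2*np.pi,60)
for im,P,rad,(u,v) in [(a,(.608,.140,.05),.017,(261,121)),(b,(.465,-.148,.02),.0175,(427,281))]:
    q=np.array([proj(f,(P[0]+rad*np.cos(t),P[1]+rad*np.sin(t),P[2])) for t in th])
    cv2.polylines(im,[((q-[u-25,v-25]+.5)*8).astype(np.int32)],True,(0,0,255),1)
cv2.imwrite('pics/d.png',np.hstack([a,b]))
for P in [(.608,.140,.05),(.465,-.148,.02)]:
    print(np.array([(np.array(proj(f,np.array(P)+e))-proj(f,P))*8 for e in np.eye(3)[:2]*.01]).round(1))
E
```

```text
[[ 19.9 -72.9]
 [-71.4 -26.1]]
[[ 25.  -44.8]
 [-50.2 -16.1]]
```

View pics/d.png

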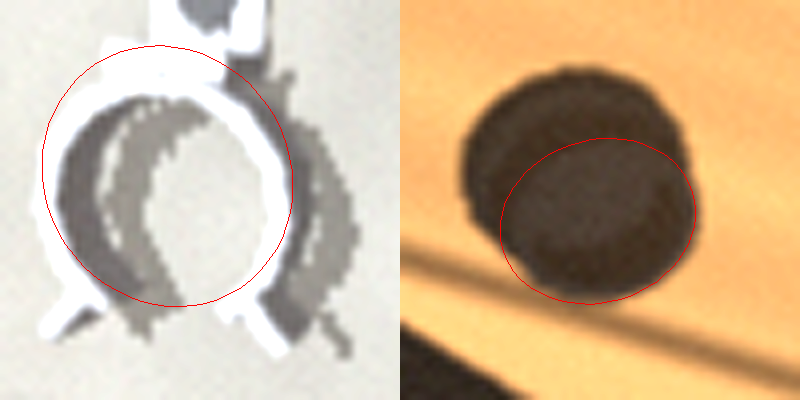

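The cap fit is good. The ring fit needs about −3.5 mm in x, so the clip is at (0.6045, 0.140) and the cap at (0.466, −0.148). Next I'll move above the ring, partly lowered.

>>> apply_moves(increments="0 0 -0.015 -0.015 0 0 0; 0 0 -0.02 -0.02 0 0 0; 0 0 -0.02 -0.02 0 0 0; 0 0.02 -0.011 -0.009 0 0 0; 0 0.04 0 0 0 0 0; 0 0.04 0 0 0 0 0; 0 0.02 0 0 0 0 0; 0 0 0 0 0 0 0")

```text
clock: 3.55
tcp_pos: [0.6026, 0.1352, 0.125]
orientation: [2.028, 0.35, -2.042]
contact_force: [-0.5, 0.1, -0.2]
grip_width: 0.0004
```

```bash
python3 - <<'E'
from h import *
go([.6045,.140,.07])
E
```

```text
clock 3.55 tip [0.6025 0.1352 0.108 ] width 0.0004 F [-0.5  0.1 -0.2] shift [ 0.038  -0.0039 -0.0038] xaxis [-0.0063 -0.0027 -1.    ]
```

>>> apply_moves(increments="0 0.015 -0.004 -0.004 0 0 0; 0 0.015 0 0 0 0 0; 0 0.008 0 0 0 0 0; 0 0 0 0 0 0 0; 0 0 0 0 0 0 0; 0 0 0 0 0 0 0; 0 0 0 0 0 0 0; 0 0 0 0 0 0 0")

```text
clock: 4.35
tcp_pos: [0.6076, 0.1431, 0.0908]
orientation: [2.036, 0.353, -2.034]
contact_force: [0.1, -0.4, -0.1]
grip_width: 0.0002
```

```bash
python3 - <<'E'
from h import *
go([.6045,.140,.07])
T=[]
for n,u,v in [('scene',372,230),('side',309,170)]:
    f=r.grab_frame(n);T.append(cv2.convertScaleAbs(cv2.resize(f['color'][v-30:v+30,u-30:u+30],(400,400),interpolation=cv2.INTER_CUBIC),alpha=1.5))
cv2.imwrite('pics/e.png',np.hstack(T))
E
```

```text
clock 4.35 tip [0.6076 0.1431 0.0738] width 0.0002 F [ 0.1 -0.4 -0.1] shift [0.0038 0.0019 0.004 ] xaxis [ 8.e-04  2.e-04 -1.e+00]
```

View pics/e.png

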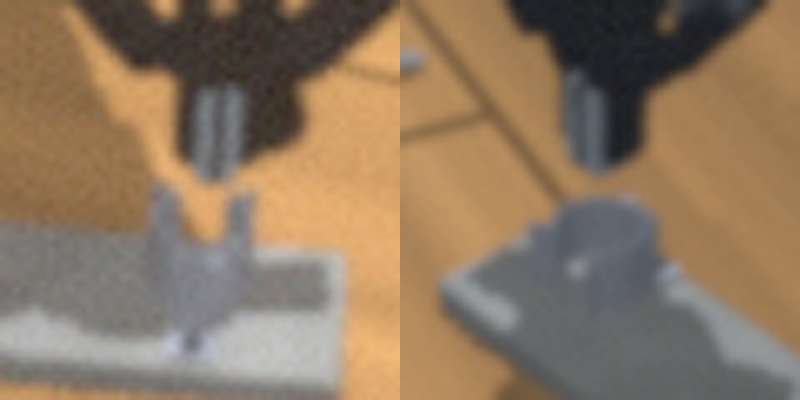

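The fingertips are directly over the ring but about 3–5 mm too far in +y, in both views and in the readout. I'll correct that and then hold.

>>> apply_moves(increments="0 0.004 0.003 0.005 0 0 0; 0 0 0 0 0 0 0; 0 0 0 0 0 0 0; 0 0 0 0 0 0 0; 0 0 0 0 0 0 0; 0 0 0 0 0 0 0; 0 0 0 0 0 0 0; 0 0 0 0 0 0 0")

```text
clock: 5.25
tcp_pos: [0.6037, 0.1386, 0.0863]
orientation: [2.035, 0.353, -2.035]
contact_force: [-0.1, 0.1, -0.9]
grip_width: 0.0
```

```bash
python3 - <<'E'
from h import *
go([.604,.1385,.07])
T=[]
for n,u,v in [('scene',372,230),('side',309,170)]:
    f=r.grab_frame(n);T.append(cv2.convertScaleAbs(cv2.resize(f['color'][v-30:v+30,u-30:u+30],(400,400),interpolation=cv2.INTER_CUBIC),alpha=1.5))
cv2.imwrite('pics/f.png',np.hstack(T))
E
```

```text
clock 5.25 tip [0.6037 0.1386 0.0693] width 0.0 F [-0.1  0.1 -0.9] shift [-0.0007  0.0002 -0.0003] xaxis [ 1.e-04 -0.e+00 -1.e+00]
```

View pics/f.png

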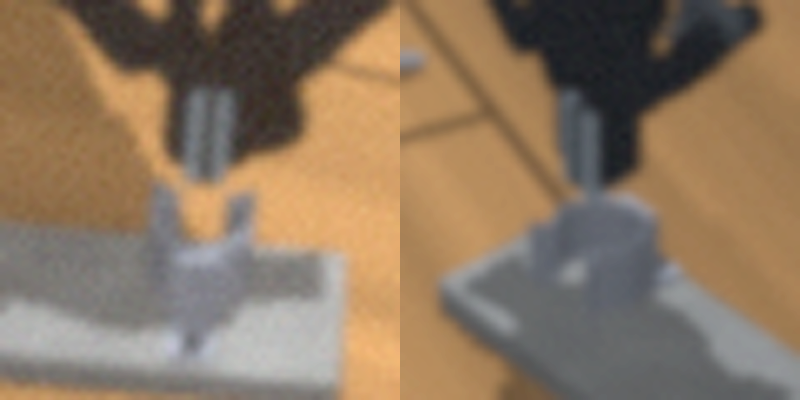

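```bash
python3 - <<'E'
from h import *
for n,u,v in [('scene',342,200),('side',279,140)]:
    f=r.grab_frame(n)
    for P in [(.604,.1385,.05),(.604,.1385,.07),(.614,.1385,.07),(.604,.1485,.07)]: print(n,P,((np.array(proj(f,P))-[u,v]+.5)*6.667+[400*(n=='side'),0]).round(0))
E
```

```text
scene (0.604, 0.1385, 0.05) [196. 220.]
scene (0.604, 0.1385, 0.07) [200. 172.]
scene (0.614, 0.1385, 0.07) [190. 189.]
scene (0.604, 0.1485, 0.07) [229. 179.]
side (0.604, 0.1385, 0.05) [602. 226.]
side (0.604, 0.1385, 0.07) [602. 180.]
side (0.614, 0.1385, 0.07) [629. 172.]
side (0.604, 0.1485, 0.07) [590. 164.]
```

The prediction and the pixels agree within about 3 mm, so I'll hold for over 2 s.

>>> apply_moves(increments="0 0 0 0 0 0 0; 0 0 0 0 0 0 0; 0 0 0 0 0 0 0; 0 0 0 0 0 0 0; 0 0 0 0 0 0 0; 0 0 0 0 0 0 0; 0 0 0 0 0 0 0; 0 0 0 0 0 0 0")

```text
clock: 6.25
tcp_pos: [0.6037, 0.1385, 0.0863]
orientation: [2.035, 0.353, -2.035]
contact_force: [0.2, -1.0, -1.0]
grip_width: -0.0001
```

>>> apply_moves(increments="0 0 0 0 0 0 0; 0 0 0 0 0 0 0; 0 0 0 0 0 0 0; 0 0 0 0 0 0 0; 0 0 0 0 0 0 0; 0 0 0 0 0 0 0; 0 0 0 0 0 0 0; 0 0 0 0 0 0 0")

```text
clock: 7.05
tcp_pos: [0.6036, 0.1386, 0.0863]
orientation: [2.035, 0.353, -2.035]
contact_force: [-0.3, 0.0, -0.2]
grip_width: -0.0001
```

>>> apply_moves(increments="0 0 0 0 0 0 0; 0 0 0 0 0 0 0; 0 0 0 0 0 0 0; 0 0 0 0 0 0 0; 0 0 0 0 0 0 0; 0 0 0 0 0 0 0; 0 0 0 0 0 0 0; 0 0 0 0 0 0 0")

```text
clock: 7.85
tcp_pos: [0.6036, 0.1385, 0.0863]
orientation: [2.035, 0.353, -2.035]
contact_force: [-0.1, -0.6, 0.1]
grip_width: -0.0002
```

>>> apply_moves(increments="0 -0.02 0 0 0 0 0; 0 -0.04 0 0 0 0 0; 0 -0.04 0 0 0 0 0; 0 -0.04 0 0 0 0 0; 0 -0.02 0 0 0 0 0; 0 0 0 0 0 0 0; 0 0 0 0 0 0 0; 0 0 0 0 0 0 0")

```text
clock: 8.65
tcp_pos: [0.6028, 0.1381, 0.2448]
orientation: [2.032, 0.353, -2.037]
contact_force: [-0.0, -0.0, -0.2]
grip_width: -0.0002
```

```bash
python3 - <<'E'
from h import *
go([.466,-.148,.1])
E
```

```text
clock 8.65 tip [0.6028 0.1381 0.2278] width -0.0002 F [-0.  -0.  -0.2] shift [0.1284 0.2233 0.2249] xaxis [-2.4e-03 -8.0e-04 -1.0e+00]
```

>>> apply_moves(increments="0 0 0.015 0.015 0 0 0; 0 0 0.025 0.025 0 0 0; 0 0 0.025 0.025 0 0 0; 0 0 0.025 0.025 0 0 0; 0 0 0.025 0.025 0 0 0; 0 0 0.025 0.025 0 0 0; 0 0 0.025 0.025 0 0 0; 0 0 0.025 0.025 0 0 0")

```text
clock: 9.45
tcp_pos: [0.4872, -0.1056, 0.2449]
orientation: [2.033, 0.354, -2.037]
contact_force: [0.0, -0.4, 0.0]
grip_width: 0.0
```

>>> apply_moves(increments="0 0 0.02 0.02 0 0 0; 0 0 0.013 0.015 0 0 0; 0 0 0 0 0 0 0; 0 0.02 0 0 0 0 0; 0 0.04 0 0 0 0 0; 0 0.04 0 0 0 0 0; 0 0.02 0 0 0 0 0; 0 0 0 0 0 0 0")

```text
clock: 10.25
tcp_pos: [0.4646, -0.1455, 0.1229]
orientation: [2.029, 0.359, -2.042]
contact_force: [-0.5, 0.1, -0.8]
grip_width: 0.0001
```

```bash
python3 - <<'E'
from h import *
go([.466,-.148,.04])
E
```

```text
clock 10.25 tip [ 0.4645 -0.1454  0.1059] width 0.0001 F [-0.5  0.1 -0.8] shift [ 0.0658  0.0032 -0.0009] xaxis [-0.0071  0.0026 -1.    ]
```

>>> apply_moves(increments="0 0.015 0.002 0 0 0 0; 0 0.02 0 0 0 0 0; 0 0.015 0 0 0 0 0; 0 0.01 0 0 0 0 0; 0 0 0 0 0 0 0; 0 0 0 0 0 0 0; 0 0 0 0 0 0 0; 0 0 0 0 0 0 0")

```text
clock: 11.05
tcp_pos: [0.4682, -0.1492, 0.0671]
orientation: [2.036, 0.352, -2.033]
contact_force: [0.3, 1.0, 0.4]
grip_width: -0.0002
```

```bash
python3 - <<'E'
from h import *
go([.466,-.148,.04])
T=[]
for n,u,v in [('scene',285,180),('side',307,290)]:
    f=r.grab_frame(n);im=cv2.convertScaleAbs(cv2.resize(f['color'][v-30:v+30,u-30:u+30],(400,400),interpolation=cv2.INTER_CUBIC),alpha=1.5);T.append(im)
    for z in (.02,.04):
        q=((np.array(proj(f,(.466,-.148,z)))-[u-30,v-30]+.5)*6.667).astype(int);cv2.drawMarker(im,tuple(map(int,q)),(0,0,255),0,12,1)
cv2.imwrite('pics/g.png',np.hstack(T))
E
```

```text
clock 11.05 tip [ 0.4682 -0.1493  0.0501] width -0.0002 F [0.3 1.  0.4] shift [ 0.0101 -0.0019  0.0017] xaxis [ 1.4e-03 -4.0e-04 -1.0e+00]
```

View pics/g.png

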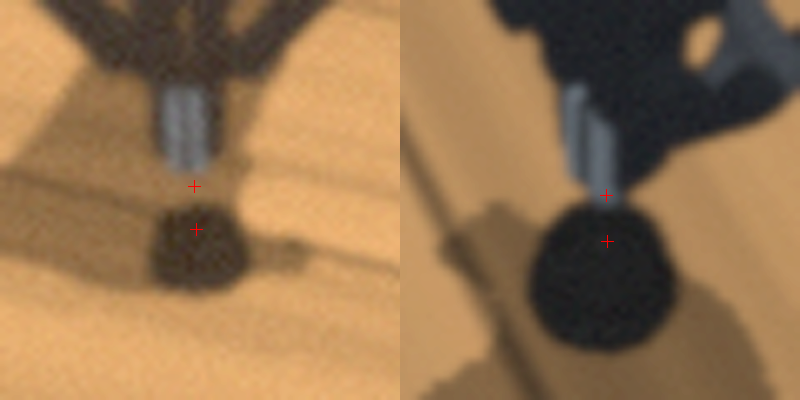

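The worn, shorter cap is at about (199,232) in the left crop and (607,250) in the right one. The fingertips are right above it, about 1 cm too high and 2–4 mm too far in −y. I'll correct that and hold.

>>> apply_moves(increments="0 0.005 -0.003 0.001 0 0 0; 0 0.005 0 0 0 0 0; 0 0 0 0 0 0 0; 0 0 0 0 0 0 0; 0 0 0 0 0 0 0; 0 0 0 0 0 0 0; 0 0 0 0 0 0 0; 0 0 0 0 0 0 0")

```text
clock: 11.95
tcp_pos: [0.4658, -0.1467, 0.0564]
orientation: [2.035, 0.353, -2.034]
contact_force: [0.4, 0.4, 0.4]
grip_width: 0.0002
```

```bash
python3 - <<'E'
from h import *
go([.466,-.1465,.04])
E
```

```text
clock 11.95 tip [ 0.4658 -0.1467  0.0394] width 0.0002 F [0.4 0.4 0.4] shift [-0.0006 -0.0001 -0.0002] xaxis [ 3.e-04 -1.e-04 -1.e+00]
```

Now I'll hold for over 2 s, then rise well above everything.

>>> apply_moves(increments="0 0 0 0 0 0 0; 0 0 0 0 0 0 0; 0 0 0 0 0 0 0; 0 0 0 0 0 0 0; 0 0 0 0 0 0 0; 0 0 0 0 0 0 0; 0 0 0 0 0 0 0; 0 0 0 0 0 0 0")

```text
clock: 12.75
tcp_pos: [0.4657, -0.1466, 0.0563]
orientation: [2.035, 0.353, -2.035]
contact_force: [-0.5, -0.6, -0.5]
grip_width: -0.0002
```

>>> apply_moves(increments="0 0 0 0 0 0 0; 0 0 0 0 0 0 0; 0 0 0 0 0 0 0; 0 0 0 0 0 0 0; 0 0 0 0 0 0 0; 0 0 0 0 0 0 0; 0 0 0 0 0 0 0; 0 0 0 0 0 0 0")

```text
clock: 13.55
tcp_pos: [0.4657, -0.1466, 0.0563]
orientation: [2.035, 0.353, -2.035]
contact_force: [0.1, 0.2, 0.2]
grip_width: -0.0004
```

>>> apply_moves(increments="0 0 0 0 0 0 0; 0 0 0 0 0 0 0; 0 0 0 0 0 0 0; 0 0 0 0 0 0 0; 0 0 0 0 0 0 0; 0 0 0 0 0 0 0; 0 0 0 0 0 0 0; 0 0 0 0 0 0 0")

```text
clock: 14.35
tcp_pos: [0.4657, -0.1466, 0.0563]
orientation: [2.035, 0.353, -2.035]
contact_force: [-0.1, -0.8, 0.7]
grip_width: -0.0002
```

>>> apply_moves(increments="0 -0.02 0 0 0 0 0; 0 -0.04 0 0 0 0 0; 0 -0.04 0 0 0 0 0; 0 -0.04 0 0 0 0 0; 0 -0.04 0 0 0 0 0; 0 -0.02 0 0 0 0 0; 0 0 0 0 0 0 0; 0 0 0 0 0 0 0")

```text
clock: 15.15
tcp_pos: [0.4655, -0.1467, 0.2562]
orientation: [2.035, 0.353, -2.034]
contact_force: [0.9, -0.1, -0.6]
grip_width: 0.0002
```

>>> apply_moves(increments="0 0 0 0 0 0 0; 0 0 0 0 0 0 0; 0 0 0 0 0 0 0; 0 0 0 0 0 0 0; 0 0 0 0 0 0 0; 0 0 0 0 0 0 0; 0 0 0 0 0 0 0; 0 0 0 0 0 0 0")

```text
clock: 15.95
tcp_pos: [0.4657, -0.1467, 0.2563]
orientation: [2.035, 0.353, -2.035]
contact_force: [-1.1, -0.3, 0.2]
grip_width: -0.0001
```

```bash
python3 - <<'E'
from h import *
import pickle
D=pickle.load(open('a.pkl','rb'))
f=r.grab_frame('scene');cv2.imwrite('pics/z.png',f['color'])
for n,u,v in [('clip',372,238),('worn',285,187),('tall',380,211),('whip',300,228),('tube',230,174),('peg',464,248)]:
    t=D['scene']['color'][v-15:v+15,u-13:u+13];m=cv2.minMaxLoc(cv2.matchTemplate(f['color'],t,5));print(n,m[1],np.array(m[3])-[u-13,v-15])
go([0,0,.3]); r.hand_in()
E
```

```text
clip 0.9916006922721863 [0 0]
worn 0.8449958562850952 [0 0]
tall 0.995164155960083 [0 0]
whip 0.9908028841018677 [0 0]
tube 0.98879075050354 [0 0]
peg 0.990336000919342 [0 0]
clock 16.0 tip [ 0.4657 -0.1466  0.2394] width 0.0001 F [-0.4  0.5  0.4] shift [-0.0607 -0.295   0.389 ] xaxis [ 1.e-04 -1.e-04 -1.e+00]
the job is handed in; nothing more can be done
```

The job is done and handed in at 16.0 s. With the gripper shut and pointing down, I pointed first at the empty clip and then at the worn, shorter cap.

| Target | Measured top centre (x, y) | Fingertips held at | Height above rim | Hold |
|---|---|---|---|---|
| Empty clip | (0.604, 0.139) | (0.604, 0.139, 0.069) | about 19 mm | about 2.6 s |
| Worn cap | (0.466, −0.147) | (0.466, −0.147, 0.039) | about 19 mm | about 2.4 s |

- **Finish:** the fingertips ended at z = 0.239 m, above everything on the rack (tallest 0.09 m), and touched nothing.
- **Contact:** measured force stayed at noise level, about 1 N or less. In the final scene picture all six items matched their starting positions with no pixel shift. The worn cap matched less closely (0.84, against 0.99 for the rest), most likely because the gripper's shadow falls on it.
- **Disagreements:** the first estimates from the scene and side cameras differed by about 6 mm. The wrist view moved the clip estimate by about 3.5 mm. At the clip hold the cameras still suggested a sideways offset of about 3 to 4 mm, which I left as within calibration error. I did not take a picture after the last 2–4 mm correction at the cap.

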